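# Square a thread carton into the corner stop

### The job

Push the purple thread carton along the table into the corner made by the wooden stop rail and the green end stop, so that it is ready for labelling: one long side flat against the wooden rail and one end against the green stop. Push it only with the fingers: it must stay flat on the table, never lifted or tipped. Leave the white carton and the two thread cones where they stand.

Things in the scene. Friction and masses are not known exactly. Their poses are not given: they have to be found in the camera images.
- carton: closed purple thread carton with blank white labels, 100 mm (own x) by 150 mm (own y) by 55 mm tall, loose. Origin: centre of its underside, z up. 0.35 to 0.7 kg; slides under a push of about 2 to 10 N. Starts on the robot's side of the rail, 65 to 105 mm clear of it, long side within 0.35 rad of the rail's direction, centre within 50 mm of the rail's middle (along it).
- rail: fixed brown wooden stop rail, 24 mm thick (own x), 500 mm long (own y), 30 mm high. Origin: centre of its underside; own x points away from the robot, so the stopping face, towards the robot, is at own x = -12 mm. Turned up to 0.2 rad from start to start. A seated carton has its centre at own x = -62 mm.
- end_stop: fixed green block, 100 mm (own x) by 30 mm (own y) by 30 mm high, at the robot side of the rail, axes parallel to the rail's; origin: centre of its underside, 215 mm along the rail from its middle, at the left end in some starts, at the right in others. Its face towards the rail's middle is the stop: a seated carton has its centre 90 mm from this origin along the rail, towards the rail's middle.
- spare_plate: flat bare steel mounting plate, 100 x 30 x 2 mm, for the end stop, at the other end of the rail; it is flush and stops nothing. Origin: centre of its underside.
- white_carton: bystander: small white carton with yellow labels, 65 mm (x) by 110 mm (y) by 50 mm tall, loose. Origin: centre of its underside.
- pink_cone: bystander: upright cone of pink thread, 54 mm across the foot, 85 mm tall, loose. Origin: centre of its underside.
- grey_cone: bystander: upright cone of dark grey thread, 54 mm across the foot, 85 mm tall, loose. Origin: centre of its underside.

How it is judged:
By the outcome, as a careful person would: the job done as asked, in the order asked, and still so for the second after the job is handed in, with the robot touching nothing.
It also fails if it takes over 48 s, if anything falls off the work surface, if the arm or the gripper's body presses on something with over 40 N, if the wrist force passes 120 N, or if a joint passes its speed limit or range.

### The arm

A 6-joint arm with a two-finger parallel gripper is mounted at the origin on the work surface. World frame = base frame: x ahead of the robot, y to its left, z up, the work surface at z = 0. Lengths are in m, angles in rad, forces in N, time in s.
With the tool pointing down it reaches from about 0.3 to 0.875 m from the base axis. Payload 6.4 kg.
Tool frame: the origin (TCP) lies midway between the tips of the shut fingers; the grasp point (between the pads) lies 19 mm behind it; z points along the fingers, y is the direction in which the jaws open and shut (so a half turn about z gives the same grasp; the last joint's range is limited). The gripper opens to 85 mm and grips with 20 to 120 N. Pads are 22 mm wide; open, the fingers measure 114 mm over their backs; the gripper's body (76 mm by 85 mm) begins 54 mm behind the grasp point. The pads swing forward as they close: fully open they stand 13 mm farther back than shut.
Start: joints at [-1.465, 0.181, 1.607, -0, 1.354, -0.206], TCP at [0.176, -0.547, 0.231] pointing down, gripper open.
Joint ranges: [-2.99, 2.99], [-0.89, 2.07], [0.3, 2.58], [-1.14, 4.28], [0, 2.63], [-3.12, 3.12]. Speed limits (rad/s): [2.57, 2.57, 3.01, 3.14, 3.14, 3.14].

### API

Orientations are given as a unit quaternion [w, x, y, z].
In Python, from bench import ctrl gives the robot as it stands. The module is installed in compiled form; this text tells all that it offers.
- The arm moves only by the tool arm_command, never from a script. Its argument "plan" is one flat list of numbers, 4 for each row, row after row: the shift along the tool's x, y, z in mm, then the turn about the tool's z in rad. A call has 1 to 20 rows; each row shifts and turns the commanded pose from where the row before left it, along the tool's axes as they then stand; what a row does not reach is not made up. A row lasts 1/10 s, in which the tool goes at most 50 mm and 8.59 degrees, less where a joint would pass 70% of its speed; a pose out of reach is approached as far as the arm can. A call is refused whole if a number of a shift passes 50 or a number of a turn 0.15, either way. A call with a gripper value outside its range is refused whole. "grip" is the opening, from 0 (shut) to 1 (fully open), set as the call begins (left out, the last holds). The fingers move at their own pace and stop on an object; the grip force is fixed at half the most. Time passes only in rows, so rows that do not move let the fingers close. It gives the time, the measured TCP pose, the force and the opening at its end, in the units of the state.
- ctrl.get_obs(): the state, without advancing time (a new reading comes with each control period).
- ctrl.camera(name): name is "side" or "top" or "wrist"; returns a dict with "color" (420x560x3 uint8, red, green, blue), "camera_matrix" (3x3 intrinsics, pixels), "eye" and "attitude" of the camera in the world; the wrist camera has in their place "T_tool_cam" (4x4, takes a point from camera to tool coordinates, whose origin is the TCP and whose axes are the flange's). Camera axes: x right, y up, looking along -z (the intrinsics and any distortion apply to the point x, -y, -z); pixel columns grow to the right and rows downward; lengths in m; the calibration is good to about 2 mm. A picture is of the moment at which its call begins: read the wrist's pose just before it. There is no depth.
- ctrl.hand_in(): hands the job in, once; it reports no verdict.
The state is a dict: "time_s": time; "q": joint angles; "dq": joint speeds; "joint_efforts": joint torques, N m; "eef_pos": TCP position; "eef_rot": TCP orientation; "wrist_force": force on the tool from outside, world axes, zero at the start; "torque": the same for the moment, N m; "opening": opening from 0.0 (shut) to 1.0 (fully open).
Only numpy, scipy, OpenCV 4.12 (cv2) and the standard library are available. Lean on these libraries where they do the work, as an engineer would, in place of code of your own. Each camera call takes 0.05 s, during which the arm holds its last target. There are 200 camera calls.

## Working session

There is one attempt and no reset: what is moved stays moved. The work goes in short steps, Python scripts to look and compute and a tool call to move; the robot and the scene stay as the last step left them, time stands still between calls to the robot, and variables do not carry over. Pictures are saved under pics/ and viewed, about 8 in all and at most 12, crops included, and the job is handed in when it is done.

Besides the shell and the picture viewer there is one more tool, called by a JSON object that holds its "name" and its "arguments". arm_command: Moves the arm, as the interface text tells. Its arguments: {"type":"object","properties":{"plan":{"type":"array","items":{"type":"number"}},"grip":{"type":"number"}},"required":["plan"]}

```bash
mkdir -p pics; python3 - <<'E'
from bench import ctrl
import cv2,numpy as np
o=ctrl.get_obs();print({k:np.round(v,3).tolist() for k,v in o.items()})
for n in("top","side"):
    c=ctrl.camera(n);cv2.imwrite(f"pics/{n}0.png",c["color"][:,:,::-1])
    print(n,[ (k,np.round(v,4).tolist()) for k,v in c.items() if k!="color"])
E
```

```text
{'time_s': 0.0, 'q': [-1.465, 0.182, 1.608, -0.0, 1.354, -0.206], 'dq': [0.001, 0.001, -0.0, 0.0, 0.0, -0.001], 'joint_efforts': [-0.001, -44.487, -35.134, -0.0, 0.009, 0.0], 'eef_pos': [0.176, -0.547, 0.23], 'eef_rot': [-0.001, 0.988, 0.155, 0.0], 'wrist_force': [-0.57, -0.226, 0.002], 'torque': [0.02, -0.007, 0.008], 'opening': 0.999}
top [('camera_matrix', [[463.5706, 0.0, 271.6963], [0.0, 463.5706, 207.8591], [0.0, 0.0, 1.0]]), ('eye', [0.3632, -0.0123, 1.2438]), ('attitude', [-0.7036, -0.0649, 0.0668, 0.7045])]
side [('camera_matrix', [[485.8053, 0.0, 282.1431], [0.0, 485.8053, 206.278], [0.0, 0.0, 1.0]]), ('eye', [0.0771, 0.735, 0.9005]), ('attitude', [-0.2535, -0.1158, 0.3769, 0.8833])]
```

View pics/top0.png

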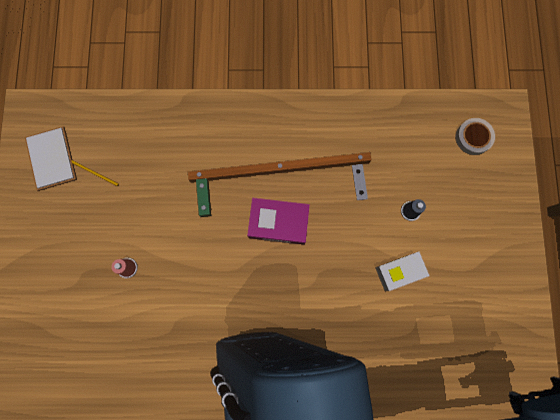

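View pics/side0.png

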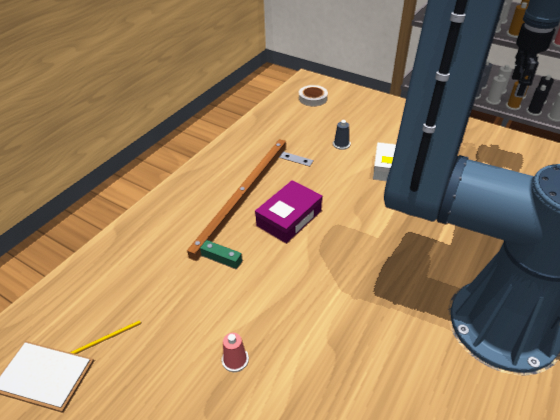

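Top view: the carton is at about (278,221), the rail runs from (189,176) to (371,157), the green stop is at the left (203,197), and the plate is at the right. The bystanders are well away. Next I'll enlarge that area and segment it.

```bash
cat > h.py <<'E'
import cv2,numpy as np
from scipy.spatial.transform import Rotation as R
def rot(q): return R.from_quat([q[1],q[2],q[3],q[0]]).as_matrix()
def ray(c,p,z):
    K=c["camera_matrix"];p=np.atleast_2d(p).astype(float)
    d=np.c_[(p[:,0]-K[0,2])/K[0,0],-(p[:,1]-K[1,2])/K[1,1],-np.ones(len(p))]@rot(c["attitude"]).T
    e=np.array(c["eye"]);return (e+d*((z-e[2])/d[:,2])[:,None])[:,:2]
def proj(c,P):
    K=c["camera_matrix"];v=(np.atleast_2d(P)-np.array(c["eye"]))@rot(c["attitude"])
    return np.c_[K[0,2]-K[0,0]*v[:,0]/v[:,2],K[1,2]+K[1,1]*v[:,1]/v[:,2]]
def rect(c,lo,hi,z):
    h=cv2.cvtColor(c["color"],cv2.COLOR_RGB2HSV);m=cv2.inRange(h,lo,hi)
    m=cv2.morphologyEx(m,cv2.MORPH_CLOSE,np.ones((3,3)))
    cs,_=cv2.findContours(m,cv2.RETR_EXTERNAL,cv2.CHAIN_APPROX_NONE);k=max(cs,key=cv2.contourArea)[:,0]
    w=ray(c,k,z)*1000;r=cv2.minAreaRect(w.astype(np.float32))
    return r,np.round(cv2.boxPoints(r)).tolist()
E
python3 - <<'E'
from h import *
from bench import ctrl
c=ctrl.camera("top")
h=cv2.cvtColor(c["color"],cv2.COLOR_RGB2HSV)
for p in[(290,220),(255,205),(280,242),(203,205),(290,162),(230,168),(330,155)]:print(p,h[p[1],p[0]])
print("carton",rect(c,(140,100,90),(165,255,255),.055))
print("green",rect(c,(60,80,20),(90,255,255),.03))
for a,b in[("rail top ends",[(189,176),(371,157)])]:print(a,ray(c,b,.03))
cv2.imwrite("pics/top1.png",cv2.resize(c["color"][140:260,180:380,::-1],None,fx=4,fy=4,interpolation=cv2.INTER_CUBIC))
E
```

```text
(290, 220) [160 171 136]
(255, 205) [160 164 134]
(280, 242) [ 14 144 136]
(203, 205) [116  17 119]
(290, 162) [ 12 189 131]
(230, 168) [ 13 187 123]
(330, 155) [ 17 146 159]
carton (((555.7882080078125, -32.654930114746094), (150.24234008789062, 100.6181640625), 83.28219604492188), [[497.0, -101.0], [597.0, -113.0], [615.0, 36.0], [515.0, 48.0]])
green (((623.1795654296875, 169.29263305664062), (98.4337158203125, 27.468883514404297), 6.453273773193359), [[573.0, 177.0], [576.0, 150.0], [674.0, 161.0], [671.0, 188.0]])
rail top ends [[ 0.67985766  0.20723091]
 [ 0.73271695 -0.28633995]]
```

View pics/top1.png

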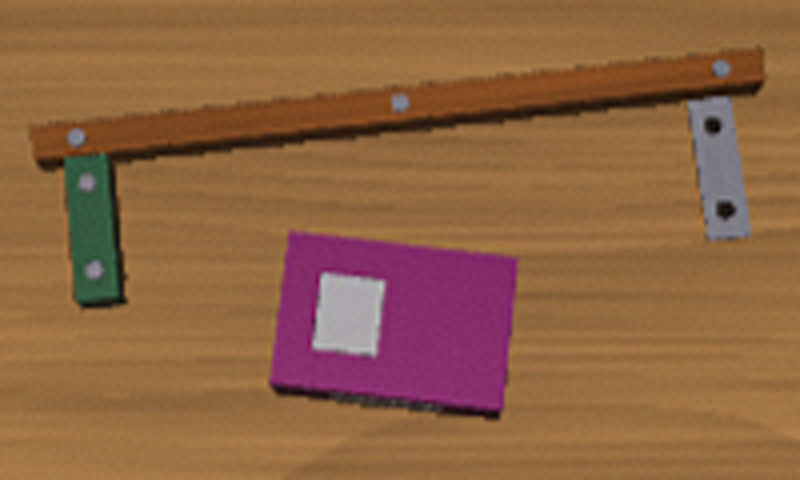

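The segmented sizes match the given ones: carton 150x100 mm, and the green face is consistent. The rail yaw is about +0.109 rad and the carton's about -0.117. In the rail frame the carton has to go about 87 mm towards the rail and 100 mm left. Now I'll move behind it with the open fingers parallel to the rail.

{"name": "arm_command", "arguments": {"plan": [0,0,0,0.101,0,0,0,0.101,21,-29.5,0,0,21,-29.5,0,0,21,-29.5,0,0,21,-29.5,0,0,21,-29.5,0,0,21,-29.5,0,0,21,-29.5,0,0,21,-29.5,0,0,21,-29.5,0,0,21,-29.5,0,0,21,-29.5,0,0,21,-29.5,0,0,21,-29.5,0,0,21,-29.5,0,0,21,-29.5,0,0,21,-29.5,0,0,0,0,0,0,0,0,0,0], "grip": 1}}

```text
time_s: 2.15
eef_pos: [0.4585, -0.0406, 0.231]
eef_rot: [0.0, 0.998, 0.056, -0.0]
wrist_force: [-0.5, -1.0, -0.0]
opening: 1.001
```

```bash
python3 - <<'E'
from h import *
from bench import ctrl
c=ctrl.camera("top")
# rail from screws, refined; uses crop readings
s=ray(c,[(180+76/4-.4,140+137/4-.4),(180+400/4-.4,140+102/4-.4),(180+721/4-.4,140+68/4-.4)],.03)*1000
d=s[0]-s[2];print(s.round(1),np.arctan2(-d[0],d[1]),np.linalg.norm(d))
E
```

```text
[[ 685.8  181.5]
 [ 710.1  -37.4]
 [ 733.9 -256. ]] 0.10939589551159293 440.14583939984254
```

{"name": "arm_command", "arguments": {"plan": [0,0,40,0,0,0,40,0,0,0,40,0,0,0,40,0,0,0,30,0,0,0,18,0,0,0,10,0,0,0,4,0,0,0,0,0,8,0,0,0,8,0,0,0,6,0,0,0,6,0,0,0,6,0,0,0,6,0,0,0,6,0,0,0,6,0,0,0,6,0,0,0,6,0,0,0]}}

```text
time_s: 4.1
eef_pos: [0.5228, -0.0342, 0.0092]
eef_rot: [-0.0, 0.998, 0.055, 0.0]
wrist_force: [-1.8, -1.2, -0.6]
opening: 0.994
```

```bash
cat > look.py <<'E'
from h import *
from bench import ctrl
import sys
a=.1094;O=np.array([710.1,-37.4]);M=np.array([[np.cos(a),np.sin(a)],[-np.sin(a),np.cos(a)]])
o=ctrl.get_obs();print("tcp uv",M@(np.array(o["eef_pos"][:2])*1000-O),o["eef_pos"][2],o["wrist_force"],o["time_s"])
for n in("top","side"):
    c=ctrl.camera(n);r,b=rect(c,(140,100,90),(165,255,255),.055)
    print(n,"ctr uv",M@(np.array(r[0])-O),"size",r[1],"ang",r[2],"corners uv",((np.array(b)-O)@M.T).round().tolist())
    if len(sys.argv)>1:cv2.imwrite(f"pics/{n}_{sys.argv[1]}.png",c["color"][:,:,::-1])
E
python3 look.py 2
```

```text
tcp uv [-185.81215716   23.6379331 ] 0.009181674531046801 [-1.82371391 -1.18001416 -0.600821  ] 4.1
top ctr uv [-104.00615907  103.82256869] size (26.48187255859375, 70.3037109375) ang 71.39579772949219 corners uv [[-141.0, 106.0], [-78.0, 77.0], [-66.0, 101.0], [-131.0, 130.0]]
side ctr uv [-126.92575107   36.52536327] size (100.77357482910156, 151.12413024902344) ang 6.383370399475098 corners uv [[-178.0, 112.0], [-177.0, -39.0], [-77.0, -38.0], [-76.0, 112.0]]
```

The carton is aligned with the rail: side camera gives 0.111 rad and size 101x151. I'll keep pushing.

{"name": "arm_command", "arguments": {"plan": [6,0,0,0,6,0,0,0,6,0,0,0,6,0,0,0,6,0,0,0,6,0,0,0,6,0,0,0,6,0,0,0,5,0,0,0,3,0,0,0,2,0,0,0,1,0,0,0,1,0,0,0,0,0,0,0]}}

```text
time_s: 5.6
eef_pos: [0.5819, -0.0276, 0.0091]
eef_rot: [-0.0, 0.998, 0.055, 0.0]
wrist_force: [-2.4, 0.7, 0.8]
opening: 0.998
```

```bash
python3 look.py 3
```

```text
tcp uv [-126.32383115   23.76874125] 0.00914959336694995 [-2.35472436  0.68702898  0.84883997] 5.6
top ctr uv [-41.07327231  99.74971187] size (46.15121841430664, 15.877765655517578) ang 0.4733407497406006 corners uv [[-63.0, 110.0], [-65.0, 94.0], [-18.0, 90.0], [-18.0, 105.0]]
side ctr uv [-68.20836254  35.95487973] size (100.68405151367188, 152.52044677734375) ang 6.992003440856934 corners uv [[-120.0, 111.0], [-117.0, -41.0], [-17.0, -40.0], [-19.0, 113.0]]
```

{"name": "arm_command", "arguments": {"plan": [1.5,0,0,0,1.5,0,0,0,1,0,0,0,1,0,0,0,0,0,0,0]}}

```text
time_s: 6.2
eef_pos: [0.586, -0.0274, 0.0092]
eef_rot: [0.0, 0.998, 0.055, -0.001]
wrist_force: [-7.1, -1.9, 2.8]
opening: 0.998
```

{"name": "arm_command", "arguments": {"plan": [1,0,0,0,1,0,0,0,0,0,0,0]}}

```text
time_s: 6.5
eef_pos: [0.5859, -0.0274, 0.0092]
eef_rot: [0.0, 0.998, 0.055, -0.003]
wrist_force: [-17.4, -4.1, 10.7]
opening: 1.003
```

The force rose to 17 N with no further motion, so the carton is against the rail. I'll back off, raise, and go to the right end turned 90° with the fingers half open.

{"name": "arm_command", "arguments": {"plan": [-5,0,0,0,-15,0,0,0,-15,0,0,0,0,0,-30,0,0,0,-40,0,0,0,-40,0,0,0,-10,0]}}

```text
time_s: 7.2
eef_pos: [0.5583, -0.0317, 0.1351]
eef_rot: [0.002, 0.998, 0.055, 0.005]
wrist_force: [0.0, -0.4, 0.7]
opening: 1.002
```

{"name": "arm_command", "arguments": {"plan": [16,18,0,0,16,18,0,0,16,18,0,0,16,18,0,0,16,18,0,0,15,18,0,0,0,0,0,-0.143,0,0,0,-0.143,0,0,0,-0.143,0,0,0,-0.143,0,0,0,-0.143,0,0,0,-0.143,0,0,0,-0.143,0,0,0,-0.143,0,0,0,-0.143,0,0,0,-0.143,0,0,0,-0.141,0,0,0,0], "grip": 0.5}}

```text
time_s: 9.0
eef_pos: [0.6608, -0.1278, 0.1289]
eef_rot: [0.0, 0.667, 0.745, 0.0]
wrist_force: [0.1, -0.1, -0.5]
opening: 0.5
```

```bash
python3 look.py 4; python3 -c "
from bench import ctrl
o=ctrl.get_obs();print(o['q'],o['eef_rot'],o['opening'])"
```

```text
tcp uv [-58.89876356 -84.45918963] 0.12891905651475385 [ 0.07785475 -0.05521345 -0.48104106] 9.0
top ctr uv [-63.22402324  55.47047898] size (101.41669464111328, 103.56700897216797) ang 6.3919806480407715 corners uv [[-114.0, 107.0], [-113.0, 4.0], [-13.0, 4.0], [-12.0, 107.0]]
side ctr uv [-64.88053366  35.79958173] size (101.68189239501953, 152.03164672851562) ang 6.217965602874756 corners uv [[-116.0, 112.0], [-116.0, -40.0], [-15.0, -40.0], [-14.0, 112.0]]
[-3.67109358e-01  4.88981129e-01  1.42212916e+00  2.21327759e-04
  1.23001289e+00 -4.73301640e-01] [1.82008563e-04 6.68610739e-01 7.43612543e-01 1.81262572e-04] 0.5041567867373496
```

View pics/side_4.png

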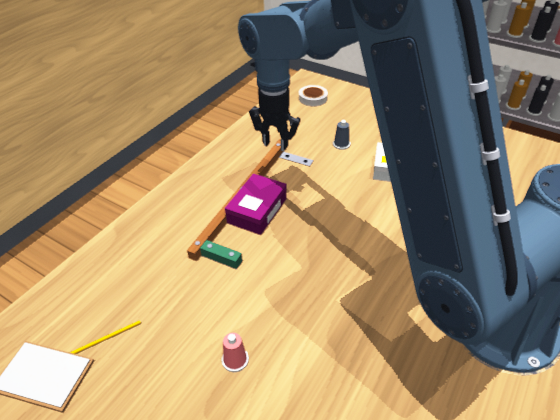

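The side view shows the carton along the rail at (257,203), the fingers at its right end at (275,130), and the bystanders undisturbed. I'll lower and push along the rail.

{"name": "arm_command", "arguments": {"plan": [0,-4,35,0,0,0,35,0,0,0,30,0,0,0,15,0,0,0,5,0,0,0,0,0,8,0,0,0,8,0,0,0,6,0,0,0,6,0,0,0,6,0,0,0,6,0,0,0,6,0,0,0,6,0,0,0,6,0,0,0,6,0,0,0,6,0,0,0,6,0,0,0]}}

```text
time_s: 10.9
eef_pos: [0.6486, -0.0534, 0.01]
eef_rot: [0.001, 0.667, 0.745, -0.0]
wrist_force: [0.4, -5.5, 2.4]
opening: 0.501
```

```bash
python3 look.py 5
```

```text
tcp uv [-62.89129899  -9.15068525] 0.009973647394366167 [ 0.37320843 -5.51931572  2.39076382] 10.9
top ctr uv [-63.22499652 116.86969397] size (101.44773864746094, 72.3642578125) ang 6.738293170928955 corners uv [[-114.0, 153.0], [-114.0, 80.0], [-12.0, 81.0], [-12.0, 154.0]]
side ctr uv [-64.99174062  83.68259604] size (101.78621673583984, 151.8245086669922) ang 6.410452365875244 corners uv [[-116.0, 159.0], [-116.0, 8.0], [-14.0, 8.0], [-15.0, 160.0]]
```

{"name": "arm_command", "arguments": {"plan": [6,0,0,0,6,0,0,0,6,0,0,0,6,0,0,0,6,0,0,0,5,0,0,0,3,0,0,0,1.5,0,0,0,1,0,0,0,0,0,0,0]}}

```text
time_s: 12.0
eef_pos: [0.6436, -0.0123, 0.0093]
eef_rot: [-0.0, 0.667, 0.745, 0.0]
wrist_force: [0.7, -3.4, 1.0]
opening: 0.5
```

{"name": "arm_command", "arguments": {"plan": [1,0,0,0,1,0,0,0,1,0,0,0,0,0,0,0]}}

```text
time_s: 12.4
eef_pos: [0.6432, -0.0092, 0.0092]
eef_rot: [-0.0, 0.667, 0.745, -0.0]
wrist_force: [0.2, -3.0, 2.2]
opening: 0.498
```

{"name": "arm_command", "arguments": {"plan": [1,0,0,0,1,0,0,0,0,0,0,0]}}

```text
time_s: 12.7
eef_pos: [0.643, -0.0072, 0.0092]
eef_rot: [-0.0, 0.667, 0.745, 0.0]
wrist_force: [0.5, -4.6, 1.8]
opening: 0.499
```

{"name": "arm_command", "arguments": {"plan": [1,0,0,0,1,0,0,0,0,0,0,0]}}

```text
time_s: 13.0
eef_pos: [0.643, -0.0063, 0.0093]
eef_rot: [0.001, 0.667, 0.745, -0.0]
wrist_force: [1.0, -7.5, 0.2]
opening: 0.501
```

{"name": "arm_command", "arguments": {"plan": [1,0,0,0,1,0,0,0,0,0,0,0]}}

```text
time_s: 13.3
eef_pos: [0.643, -0.0062, 0.0095]
eef_rot: [0.002, 0.667, 0.745, -0.001]
wrist_force: [0.9, -15.4, 1.0]
opening: 0.498
```

```bash
python3 look.py 6
```

```text
tcp uv [-63.25069441  38.37853015] 0.009484758298828017 [  0.91796407 -15.42711913   0.98732826] 13.3
top ctr uv [-62.66160657 174.2189296 ] size (104.20084381103516, 55.51620101928711) ang 1.411819338798523 corners uv [[-112.0, 206.0], [-117.0, 151.0], [-13.0, 142.0], [-9.0, 198.0]]
side ctr uv [-65.31803402 129.41342402] size (102.24772644042969, 152.65159606933594) ang 6.3633904457092285 corners uv [[-116.0, 205.0], [-116.0, 53.0], [-14.0, 53.0], [-15.0, 206.0]]
```

View pics/side_6.png

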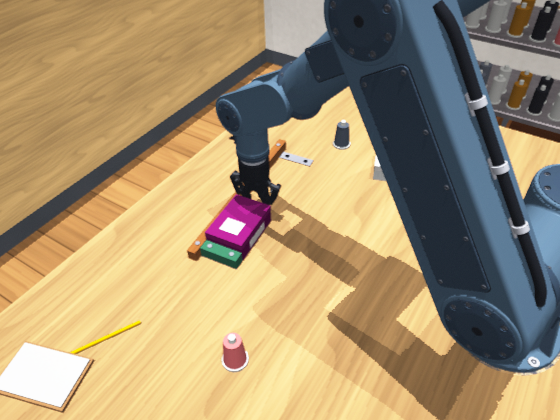

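The force rose to 15 N and the carton stopped: it is against the green stop. The side view shows it in the corner at (240,222). I'll back off, raise, and clear the arm to check from above.

{"name": "arm_command", "arguments": {"plan": [-4,0,0,0,-12,0,0,0,-16,0,0,0,0,0,-30,0,0,0,-45,0,0,0,-45,0,-30,-20,0,0,-40,-30,0,0,-40,-30,0,0,-40,-30,0,0,-40,-30,0,0,-40,-30,0,0,0,0,0,0,0,0,0,0]}}

```text
time_s: 14.8
eef_pos: [0.5015, -0.284, 0.1292]
eef_rot: [-0.0, 0.668, 0.744, 0.0]
wrist_force: [0.1, 0.1, -0.2]
opening: 0.502
```

```bash
python3 look.py 7; python3 -c "
import cv2
i=cv2.imread('pics/top_7.png');j=cv2.imread('pics/side_7.png')
i=cv2.resize(i[140:240,180:380],None,fx=4,fy=4,interpolation=2);j=cv2.resize(j[180:280,170:300],None,fx=4,fy=2,interpolation=2)
j=cv2.resize(cv2.imread('pics/side_7.png')[185:275,150:310],(356,200),interpolation=2)
import numpy as np
k=np.zeros((600,800,3),np.uint8);k[:400]=i;k[400:600,:356]=j;cv2.imwrite('pics/chk7.png',k)"
```

```text
tcp uv [-234.28207073 -222.38739328] 0.12920660371859724 [ 0.11662295  0.05168495 -0.16127219] 14.8
top ctr uv [-63.44594205 125.46280496] size (101.27560424804688, 150.9444122314453) ang 6.391979217529297 corners uv [[-114.0, 201.0], [-114.0, 50.0], [-13.0, 50.0], [-13.0, 201.0]]
side ctr uv [-65.06186899 128.94771189] size (101.62953186035156, 151.5458984375) ang 6.294902801513672 corners uv [[-115.0, 204.0], [-116.0, 53.0], [-14.0, 53.0], [-14.0, 205.0]]
```

View pics/chk7.png

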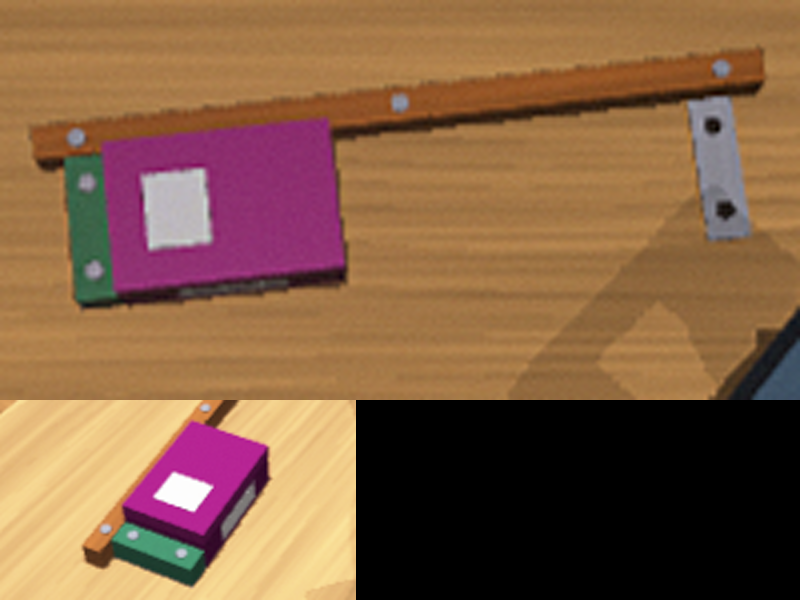

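Seated within measurement noise: the top camera gives (-63.4, 125.5) against (-62, 125), and the same u reading (-63.2) came when the carton was pressed on the rail. There is time to spare, so I'll press it lightly against the rail once more as a seat check.

{"name": "arm_command", "arguments": {"plan": [29,6.5,0,0,29,6.5,0,0,29,6.5,0,0,29,6.5,0,0,29,6.5,0,0,29,6.5,0,0,29,6.5,0,0,29,6.5,0,0,29,6.5,0,0,29,6.5,0,0,29,6.5,0,0,29,6.5,0,0,0,0,0,0.143,0,0,0,0.143,0,0,0,0.143,0,0,0,0.143,0,0,0,0.143,0,0,0,0.143,0,0,0,0.143,0,0,0,0.143], "grip": 1}}

```text
time_s: 16.9
eef_pos: [0.5414, 0.0739, 0.1292]
eef_rot: [-0.0, 0.965, 0.264, -0.0]
wrist_force: [0.2, 0.3, 1.0]
opening: 1.001
```

{"name": "arm_command", "arguments": {"plan": [0,0,0,0.143,0,0,0,0.143,0,0,0,0.141,0,0,40,0,0,0,40,0,0,0,30,0,0,0,9,0,0,0,0,0]}}

```text
time_s: 17.7
eef_pos: [0.5404, 0.0732, 0.0091]
eef_rot: [-0.0, 0.998, 0.056, -0.002]
wrist_force: [0.4, 0.3, 0.2]
opening: 1.003
```

```bash
python3 look.py 8
```

```text
tcp uv [-156.60692526  128.49743573] 0.009078887977022533 [0.44194471 0.26240484 0.15292074] 17.7
top ctr uv [-62.74841793 124.68347975] size (99.4593734741211, 149.28956604003906) ang 6.054716110229492 corners uv [[-112.0, 200.0], [-112.0, 50.0], [-14.0, 50.0], [-12.0, 199.0]]
side ctr uv [-65.06186899 128.94771189] size (101.62953186035156, 151.5458984375) ang 6.294902801513672 corners uv [[-115.0, 204.0], [-116.0, 53.0], [-14.0, 53.0], [-14.0, 205.0]]
```

Earlier contact with the carton on the rail came at TCP u of about -122, which is 34 mm from here.

{"name": "arm_command", "arguments": {"plan": [8,0,0,0,8,0,0,0,8,0,0,0,5,0,0,0,2,0,0,0,1,0,0,0,1,0,0,0,0,0,0,0]}}

```text
time_s: 18.6
eef_pos: [0.5743, 0.0756, 0.0101]
eef_rot: [-0.0, 0.998, 0.055, -0.0]
wrist_force: [0.1, 0.1, 0.2]
opening: 1.003
```

{"name": "arm_command", "arguments": {"plan": [1,0,0,0,1,0,0,0,0,0,0,0]}}

```text
time_s: 18.9
eef_pos: [0.5745, 0.0756, 0.0101]
eef_rot: [0.0, 0.998, 0.055, -0.002]
wrist_force: [-7.1, -1.9, 7.0]
opening: 1.0
```

Contact is at TCP u = -122.5, the same as at first seating (-122.4), so the carton never left the rail. One more millimetre, then retreat.

{"name": "arm_command", "arguments": {"plan": [1,0,0,0,0,0,0,0]}}

```text
time_s: 19.1
eef_pos: [0.5745, 0.0757, 0.0099]
eef_rot: [0.0, 0.998, 0.055, -0.003]
wrist_force: [-11.4, -3.2, 9.2]
opening: 0.999
```

{"name": "arm_command", "arguments": {"plan": [-4,0,0,0,-12,0,0,0,-20,0,0,0,0,0,-30,0,0,0,-45,0,0,0,-45,0,-30,10,0,0,-30,30,0,0,0,40,0,0,0,40,0,0,0,40,0,0,0,40,0,0,0,40,0,0,0,0,0,0,0,0,0,0]}}

```text
time_s: 20.6
eef_pos: [0.5082, -0.1739, 0.1302]
eef_rot: [-0.0, 0.999, 0.054, 0.0]
wrist_force: [-0.9, 1.1, -0.4]
opening: 1.002
```

```bash
python3 look.py 9
```

```text
tcp uv [-215.56965436 -113.62908841] 0.1301542856410659 [-0.89644908  1.07625536 -0.3559383 ] 20.6
top ctr uv [-63.25032535 125.51525466] size (101.66715240478516, 150.8404998779297) ang 6.392030239105225 corners uv [[-114.0, 201.0], [-114.0, 50.0], [-13.0, 50.0], [-12.0, 201.0]]
side ctr uv [-64.97611387 128.95755763] size (101.62751007080078, 151.5492401123047) ang 6.280448913574219 corners uv [[-115.0, 204.0], [-116.0, 53.0], [-14.0, 53.0], [-14.0, 205.0]]
```

View pics/top_9.png

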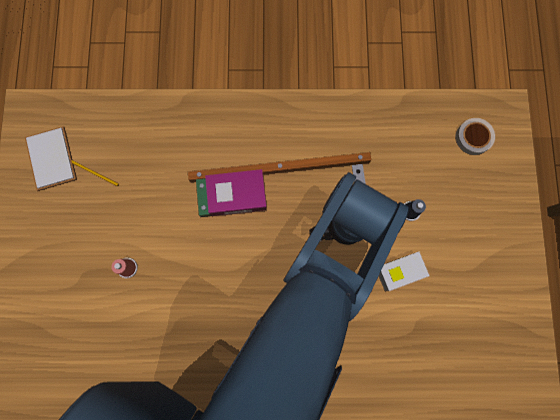

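The carton sits in the corner at about (236,192). The pink cone (125,267), grey cone (413,209) and white carton (403,271) are where they started, and the arm touches nothing. Handing in.

```bash
python3 -c "
from bench import ctrl
print(ctrl.hand_in())"
```

```text
the job is handed in; nothing more can be done
None
```

The purple carton is in the corner, with one long side flat on the wooden rail and its left end against the green stop. I handed the job in at about 21 s of the 48 s allowed.

I pushed it onto the rail with the open fingers, then along the rail into the stop from its right end. A last light press on the rail confirmed it was still seated. Nothing was lifted.

- **Contact:** the carton stopped dead at the rail (about 17 N) and at the stop (about 15 N). The last press on the rail met contact at the same tool position as the first, to within about 0.1 mm.
- **Position:** the top camera puts the carton's centre at (-63.3, 125.5) mm in the rail's frame, against a target of (-62, 125). Its angle is 0.112 rad, against 0.109 for the rail.
- **Disagreement:** the side camera reads (-65.0, 129.0) mm, which is 2 to 4 mm off the top camera. It showed the same offset while the carton was held against the rail, so I took it as calibration error and relied on the top camera and the contact forces.
- **Bystanders:** the white carton and both cones look unmoved in the last top picture, and the arm was clear of everything with the wrist force near zero.

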